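# Clamp the back board onto a pen stand

## Robot

A 6-joint arm with a two-finger parallel gripper is mounted at the origin on the work surface. World frame = base frame: x ahead of the robot, y to its left, z up, the work surface at z = 0. Lengths are in mm, angles in degrees, forces in N, time in s.
With the tool pointing down it reaches from about 325 to 925 mm from the base axis. Payload 3.1 kg.
Tool frame: the origin (TCP) lies at the very end of the fingers, on their centre line; the grasp point (between the pads) lies grasp_offset behind it (grasp_offset is the distance from the TCP to the grasp point, in mm); z points along the fingers, x is the direction in which the jaws open and shut, and the axes are right-handed (so a half turn about z gives the same grasp; the last joint's range is limited). The gripper opens to 85 mm and grips with 20 to 120 N. Pads are 22 mm wide; open, the fingers measure 114 mm over their backs; the gripper's body (76 mm by 85 mm) begins 54 mm behind the grasp point. The pads swing forward as they close: fully open they stand 13 mm farther back than shut.
Start: joints at [-69.912, 12.427, 92.441, -0, 75.132, -6.429], TCP at [279.056, -559.256, 231.3] pointing down, gripper open.
Joint ranges: [-157.48, 157.48], [-44.54, 120.13], [17.64, 146.25], [-64.5, 244.5], [7.68, 150.69], [-147.95, 147.95]. Speed limits (degrees/s): [159.86, 159.86, 180, 180, 180, 180].

## Interface

Orientations are given as [roll, pitch, yaw] about the fixed x, y, z axes, in that order (R = Rz(yaw) Ry(pitch) Rx(roll)).
In Python, from station import * gives the robot as it stands. Calls block until the motion is done:
- goto(position, orientation): joint-space move of the TCP to a pose.
- move_l(position, attitude=None, speed=150): straight line of the TCP; attitude=None keeps the orientation; speed is the mean speed in mm/s.
- move_j(angles): joint-space move.
- grip(opening, squeeze=None): finger opening in mm; squeeze is the grip in N (None keeps the last); returns when the fingers have stopped.
- wait(seconds).
- solve_ik(position, orientation): joint angles nearest the present ones, or None.
- get_obs(): the state.
- get_image(name): name is "scene" or "top" or "wrist"; returns the picture (384x512x3 uint8, red, green, blue); there is no depth.
- get_calibration(name): a dict with "fx", "fy", "cx", "cy" (pixels), "D" ([k1, k2, p1, p2, k3] as OpenCV has them; the pictures are not rectified), "R" (3x3) and "t" (3): a world point X has camera coordinates R X + t; the wrist camera has in their place "mount" (4x4, takes a point from camera to tool coordinates, whose origin is the TCP and whose axes are the tool frame's). Camera axes: x right, y down, z forward; pixel columns grow to the right and rows downward; lengths in mm; the calibration is good to about 2 mm. A picture is of the moment at which its call begins: read the wrist's pose just before it. get_calibration takes no time and is no camera call.
A pose or a line that the arm cannot do raises Unreachable and nothing moves.
- sign_off(): hands the job in, once; it reports no verdict.
Trained networks look in the newest picture that a camera, given by its name, has taken for a name from the list of things; names that differ only in an ending like _2 or _b are one class to them, and where a whole thing is asked for, a point or a joint stands for the part that bears it (a point fixed in the world has none). Each returns a list of dicts, best first, with "score" (0 to 1); they miss things now and then, are a little off and sometimes report something else, mostly with a low value. They report only what shows in the picture. A call takes as long as a camera call.
- spot_in(name, camera): "extent" ([centre column, centre row, width, height] in pixels, round what is visible of it).
- regions_of(name, camera): "region" (384x512 bool, what is visible of it) and "extent" ([centre column, centre row, width, height] in pixels, round what is visible of it).
The state is a dict: "t": time; "joint_pos": joint angles; "qvel": joint speeds; "effort": joint torques, N m; "tcp_pos": TCP position; "ee_rot": TCP orientation; "wrist_force": force on the tool from outside, world axes, zero at the start; "moment": the same for the moment, N m; "grip_width": finger opening in mm.
Only numpy, scipy, OpenCV 4.12 (cv2) and the standard library are available. Lean on these libraries where they do the work, as an engineer would, in place of code of your own. Each camera call takes 0.05 s, during which the arm holds its last target. There are 200 camera calls.

## Task

The back board has come off the little wooden pen stand, whose block stands with fresh glue between the jaws of the one-hand bar clamp lying on the desk. Draw the tall board straight up out of the slotted stand and stand it upright on the desk against the block's free long side, the one facing the sliding jaw, in line with the block. Then close the clamp by pumping its trigger, not by pushing the jaw, until the pads hold board and block snugly together, stop before they are crushed, and finish still holding the trigger squeezed right in while the glue grabs; leave everything else on the desk as it is.

Things in the scene. Friction and masses are not known exactly. Their poses are not given: they have to be found in the camera images.
- clamp: one-hand bar clamp, black with steel bar, lying loose on its side (0.6 kg, 36 mm thick). Origin on the desk under its housing (48 x 46 mm). +x: both jaws stick out (to 81 mm); -x: pistol handle (to -118 mm); +y: along the bar to the sliding jaw at its end; tail to y = -75 mm. Squeezing the trigger to the handle draws the bar through the housing, pulling the sliding jaw to the fixed one
- handle_grip (a point): middle of the back face (facing clamp -y) of the pistol handle where it is squeezed: clamp x = -65 mm, 18 mm above the desk. Handle 23.5 mm deep (y), z 3 to 33 mm, straight from x = -25 to -100 mm
- trigger_grip (a point): middle of the front face (facing clamp +y) of the grey trigger, opposite handle_grip, 18 mm up (blade z 4 to 32, x -30 to -90 mm). Over handle and trigger: 56 mm when out, 36 mm squeezed in. Pinch both from above, one finger behind the handle, one before the trigger. Takes 4 N idle, up to 15 N with the clamp loaded; springs out when let go, following a finger that still touches it
- trigger (a joint): trigger swing, rad: 0 = out, 0.25 = squeezed right in (firm stop). A full pump (right in, then fully out) closes the jaw 6 mm. A pawl keeps what is gained to the last 3 mm tooth, so a loaded jaw eases back up to 3 mm when the trigger is let out
- clamp_bar (a joint): how far the bar is drawn in, in m, grows as the clamp closes. Free opening between the two pads' faces = 104 mm minus this. Block plus board are 66 mm thick together: below a free opening of 66 mm the pads are pressed in, 3 N for each mm of that. Snug is 2 to 8 mm pressed in with the trigger held in; more than 12 mm crushes the wood
- pad_fixed: origin: centre of the face (towards clamp +y) of the fixed jaw's rubber pad, 30 mm wide (x), 4 to 32 mm above the desk, at clamp x = 63, y = 30 mm when not pressed. The pad gives 6 N per mm, up to 6 mm
- pad_sliding: origin: centre of the face (towards clamp -y) of the sliding jaw's rubber pad, same size and softness, at clamp x = 63 mm; the jaw behind it reaches 27 mm further out, from the bar to clamp x = 81 mm, 36 mm high
- block_center (a point): centre of the pen stand's block, pale wood, 70 (its x) x 60 (its y) x 45 mm high, three pen bores in its top, loose, about 0.15 kg. It stands on the desk between the jaws, its axes nearly along the clamp's, 2 to 7 mm off the fixed pad; its free long side is the face at its own +y (30 mm from the centre)
- board_center (a point): centre of the pen stand's back board, pale wood, 70 mm wide (its x), 6 mm thick (its y), 125 mm tall (its z), about 45 g, with one small hole near the top. It starts upright in one of the stand's slots, its lower edge 10 mm above the desk, its top 135 mm above it: by far the tallest of the three panels there
- slot_stand: slotted wooden desk stand, fixed, 100 mm (x) x 132 mm (y) x 55 mm high, origin under its middle. Three slots, 9.5 mm wide and 45 mm deep, run through along its x at y = -45, 0 and +45 mm; the board and two shorter panels stand in them in any order
- photo_panel: clear photo panel 80 x 6 x 78 mm standing in another slot, leave it there; origin at its lower edge's middle
- calendar_card: white calendar card panel 60 x 6 x 70 mm standing in another slot, leave it there; origin at its lower edge's middle
- mug: white mug, 80 mm across, 90 mm high, with a handle; leave alone. Origin under its middle
- booklet: pink booklet 130 x 90 x 10 mm; leave alone. Origin under its middle

How it is judged (in metres and radians):
On the way, in this order (a step that is already met when the one before it is completed fails the run):
1. the board is drawn up clear of the slotted stand (z of board_center in the frame of slot_stand above 0.12 m), for 0.1 s.
2. the board stands on the desk in the gap between block and sliding jaw, roughly upright and in line with the block (height (world z) of board_center below 0.067 m and angle between board_center's own z axis and vertical below 0.35 rad and y of board_center in the frame of block_center between 0.03 and 0.062 m and x of board_center in the frame of block_center between -0.012 and 0.012 m and angle between the y axis of board_center and the y axis of block_center, either way round below 0.3 rad), for 0.2 s.
At the end, for the whole second after the job is handed in: Board upright on the desk (tilt under 0.06 rad), flat against the block's free side (gap under 2.5 mm), in line with it within 12 mm, block still upright on the desk; each pad presses with 5 to 30 N; the fingers hold the trigger squeezed in (over 0.2 of 0.25 rad) and touch neither board nor block (contact force between pad_sliding and board between 5 and 30 N and contact force between pad_fixed and pen_block between 5 and 30 N and value of joint trigger above 0.2 rad and contact force between the fingers and trigger above 2 N and contact force between the fingers and board below 0.5 N and contact force between the fingers and pen_block below 0.5 N and height (world z) of board_center below 0.067 m and height (world z) of block_center below 0.027 m and angle between each of board_center, block_center's own z axis and vertical below 0.06 rad and angle between the y axis of board_center and the y axis of block_center, either way round below 0.06 rad and y of board_center in the frame of block_center between 0.03 and 0.0355 m and x of board_center in the frame of block_center between -0.012 and 0.012 m); the arm keeps its last pose, push and grip.
It fails at once if a pad crushes the wood (more than 36 N) (contact force between pad_sliding and board above 36 N or contact force between pad_fixed and pen_block above 36 N).
It fails at once if the sliding jaw or bar is pushed by the robot (more than 10 N) (contact force between any of the arm, the fingers and clamp_bar above 10 N).
It fails at once if another thing on the desk or in the stand is moved by more than 30 mm (distance of any of mug, booklet, photo_panel, calendar_card from where it was at the start of the episode above 0.03 m).
It also fails if it takes over 51 s, if anything falls off the work surface, if the arm or the gripper's body presses on something with over 40 N, if the wrist force passes 120 N, or if a joint passes its speed limit or range.

## Working session

There is one attempt and no reset: what is moved stays moved. The work goes in short steps, each a Python script; the robot and the scene stay as the last script left them, time stands still between calls to the robot, and variables do not carry over. Pictures are saved under pics/ and viewed, about 8 in all and at most 12, crops included, and the job is handed in when it is done.

```bash
mkdir -p pics; ls; cat > h.py <<'E'
from station import *
import numpy as np, cv2
def cal(n):
    c=get_calibration(n)
    K=np.array([[c['fx'],0,c['cx']],[0,c['fy'],c['cy']],[0,0,1.]])
    return c,K,np.array(c['D'],float)
def save(n,img): cv2.imwrite('pics/'+n+'.png',img[:,:,::-1])
def ray(n,uv,obs=None):
    c,K,D=cal(n)
    p=cv2.undistortPoints(np.array(uv,float).reshape(-1,1,2),K,D).reshape(-1,2)
    d=np.c_[p,np.ones(len(p))]
    if 'R' in c:
        R=np.array(c['R']);t=np.array(c['t']); return -R.T@t, d@R
    M=np.array(c['mount']); 
    from scipy.spatial.transform import Rotation as Ro
    T=np.eye(4);T[:3,:3]=Ro.from_euler('xyz',obs['ee_rot'],degrees=True).as_matrix();T[:3,3]=obs['tcp_pos']
    W=T@M
    return W[:3,3], d@W[:3,:3].T
def onz(n,uv,z,obs=None):
    o,d=ray(n,uv,obs)
    return o+d*((z-o[2])/d[:,2])[:,None]
E
python3 - <<'E'
from h import *
print(get_obs())
for n in('scene','top'):
    im=get_image(n); save(n+'0',im)
    c=get_calibration(n);R=np.array(c['R']);print(n,-R.T@np.array(c['t']),R[2],c['fx'])
    for k in ['clamp','board_center','block_center','slot_stand','photo_panel','calendar_card','mug','booklet','trigger','pad_sliding','pad_fixed']:
        print(n,k,[(round(r['score'],2),np.round(r['extent']).tolist()) for r in spot_in(k,n)[:2]])
a=cv2.imread('pics/scene0.png');b=cv2.imread('pics/top0.png')
cv2.imwrite('pics/top0b.png',cv2.resize(b,(800,600),interpolation=cv2.INTER_CUBIC))
E
```

```text
pics
{'t': 0.0, 'joint_pos': array([-6.99117034e+01,  1.24758414e+01,  9.25283555e+01,  2.00860009e-03,
        7.51318005e+01, -6.42884936e+00]), 'qvel': array([ 0.05154499, -0.02096557, -0.04586978,  0.04273235, -0.02548269,
        0.00441577]), 'effort': array([ 7.58215610e-04, -3.96846557e+01, -3.03851902e+01, -1.40542484e-04,
        9.58274177e-03,  1.93991937e-06]), 'tcp_pos': array([ 278.78795481, -558.47266316,  229.97931009]), 'ee_rot': array([-1.79982845e+02,  1.34924935e-01, -6.34833516e+01]), 'wrist_force': array([-0.42298819, -0.07684402, -0.1535278 ]), 'moment': array([ 0.03986004,  0.00872979, -0.00678855]), 'grip_width': 85.42111941005095}
scene [ 978.01954175 -639.35045674 1072.51903278] [-0.2752922   0.5211787  -0.80782855] 495.5552459393791
scene clamp [(0.56, [235.0, 193.0, 99.0, 72.0])]
scene board_center [(0.73, [139.0, 273.0, 33.0, 25.0]), (0.35, [276.0, 181.0, 10.0, 10.0])]
scene block_center [(0.95, [262.0, 192.0, 35.0, 37.0]), (0.3, [233.0, 193.0, 100.0, 69.0])]
scene slot_stand [(0.71, [141.0, 289.0, 64.0, 68.0])]
scene photo_panel [(0.58, [132.0, 297.0, 
[... 439 characters left out ...]
9.0, 93.0]), (0.48, [316.0, 146.0, 56.0, 47.0])]
top board_center [(0.64, [207.0, 176.0, 7.0, 15.0]), (0.63, [378.0, 230.0, 24.0, 32.0])]
top block_center [(0.82, [231.0, 180.0, 29.0, 29.0]), (0.18, [96.0, 180.0, 55.0, 37.0])]
top slot_stand [(0.95, [371.0, 233.0, 73.0, 48.0])]
top photo_panel [(0.52, [395.0, 227.0, 12.0, 30.0])]
top calendar_card [(0.69, [358.0, 238.0, 12.0, 27.0])]
top mug [(0.73, [98.0, 179.0, 51.0, 36.0])]
top booklet [(0.96, [316.0, 147.0, 54.0, 45.0]), (0.3, [368.0, 230.0, 66.0, 49.0])]
top trigger [(0.59, [235.0, 215.0, 95.0, 88.0]), (0.41, [242.0, 232.0, 8.0, 29.0])]
top pad_sliding [(0.5, [205.0, 178.0, 10.0, 15.0])]
top pad_fixed [(0.42, [243.0, 186.0, 7.0, 10.0])]
```

View pics/top0b.png

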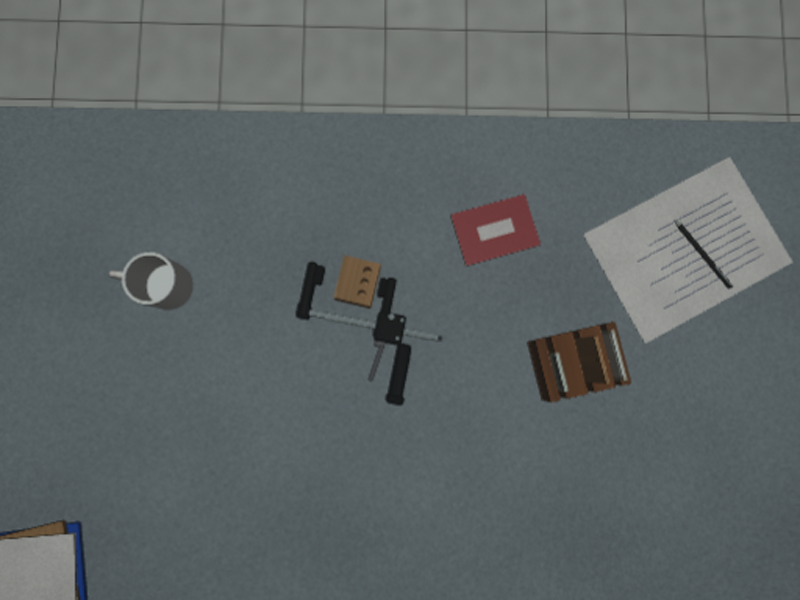

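```bash
python3 - <<'E'
from h import *
print('clampbox',onz('top',[[191,170],[280,262],[235,216]],36))
print('block',onz('top',[[231,180]],45),'board top',onz('top',[[378,230]],135), 'stand',onz('top',[[371,233]],55),'mug',onz('top',[[98,179]],90),'bk',onz('top',[[316,147]],10))
b=cv2.imread('pics/top0.png')
cv2.imwrite('pics/cl.png',cv2.resize(b[160:275,180:295],(600,600),interpolation=cv2.INTER_CUBIC))
E
```

```text
clampbox [[676.32991405 132.92993746  36.        ]
 [449.58847487 -91.96120569  36.        ]
 [561.831934    20.60985611  36.        ]]
block [[650.94114078  31.66086389  45.        ]] board top [[ 529.18977242 -302.24112346  135.        ]] stand [[ 522.8809577  -313.46412908   55.        ]] mug [[642.76263447 343.05694229  90.        ]] bk [[ 746.29689038 -188.49741559   10.        ]]
```

The top view shows the clamp at about (355,330) in the 800-px picture. Its jaws point up (+x) and the sliding jaw is on the left (+y), with the block at (357,282) between them. The stand is at (580,362), and its middle slot seems to hold the tall brown board. I'll look at the stand from nearer.

```bash
python3 - <<'E'
from h import *
print('off',grasp_offset if 'grasp_offset' in globals() else None, get_calibration('wrist'))
goto([500,-300,340],[180,0,-75.5])
o=get_obs();print(o['t'],o['tcp_pos'],o['ee_rot'])
im=get_image('wrist');save('w1',im)
for k in ['board_center','slot_stand','photo_panel','calendar_card']:
    print(k,[(round(r['score'],2),np.round(r['extent']).tolist()) for r in spot_in(k,'wrist')[:2]])
print(get_obs()['t'])
E
```

```text
off 18.700000000000003 {'fx': 282.52044576656226, 'fy': 282.52044576656226, 'cx': 259.8957069760511, 'cy': 190.36829910371574, 'D': array([-0.06583635,  0.        ,  0.        ,  0.        ,  0.        ]), 'mount': array([[ 9.99999779e-01,  2.54824273e-04,  6.14644469e-04,
         6.99201931e-01],
       [-4.38204071e-04,  9.47358131e-01,  3.20175545e-01,
        -8.24125740e+01],
       [-5.00699935e-04, -3.20175743e-01,  9.47358033e-01,
        -1.42886803e+02],
       [ 0.00000000e+00,  0.00000000e+00,  0.00000000e+00,
         1.00000000e+00]])}
2.5417 [ 499.42963407 -300.65162495  339.38427143] [ 1.79942643e+02  1.62870287e-02 -7.55469416e+01]
board_center [(0.64, [276.0, 142.0, 11.0, 59.0])]
slot_stand [(0.77, [274.0, 135.0, 92.0, 71.0])]
photo_panel [(0.72, [305.0, 141.0, 11.0, 60.0])]
calendar_card [(0.49, [246.0, 144.0, 3.0, 49.0])]
2.7917
```

View pics/w1.png

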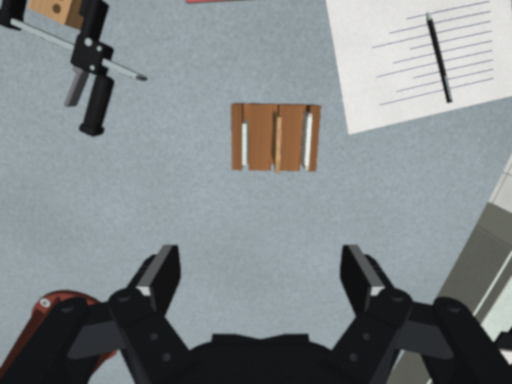

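View pics/cl.png

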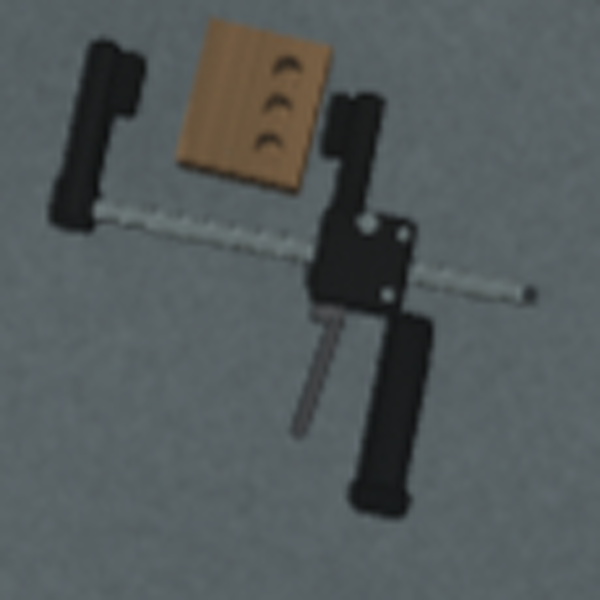

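The wrist view shows the stand top at columns 232–321, rows 103–171. The board is in the middle slot with its top edge near columns 276–280, rows 112–172. The white card is on the left and the photo panel on the right. The clamp crop shows the block near the fixed pad with a clear gap to the sliding pad.

```bash
python3 - <<'E'
from h import *
im=cv2.imread('pics/w1.png')
cv2.imwrite('pics/w1c.png',cv2.resize(im[95:180,220:330],(770,595),interpolation=cv2.INTER_CUBIC))
o={'tcp_pos':[499.43,-300.65,339.38],'ee_rot':[179.943,.0163,-75.547]}
P=onz('wrist',[[232,103],[321,105],[317,171],[232,170]],55,o);print(P.round(1), P.mean(0))
for i in range(4):
    d=P[(i+1)%4]-P[i]; print(np.linalg.norm(d),np.degrees(np.arctan2(d[1],d[0])))
print('board',onz('wrist',[[279,112],[277,172],[276,142]],135,o))
E
```

```text
[[ 559.3 -244.2   55. ]
 [ 589.3 -370.5   55. ]
 [ 492.9 -395.6   55. ]
 [ 461.1 -266.5   55. ]] [ 525.65036854 -319.21138403   55.        ]
129.84334235700643 -76.63327451246356
99.65290260600432 -165.45282595514573
132.89431093006465 103.80446367130524
100.65196187964582 12.800819708016844
board [[ 566.96868702 -307.61286709  135.        ]
 [ 495.05976682 -325.10085843  135.        ]
 [ 531.49121135 -313.69446911  135.        ]]
```

View pics/w1c.png

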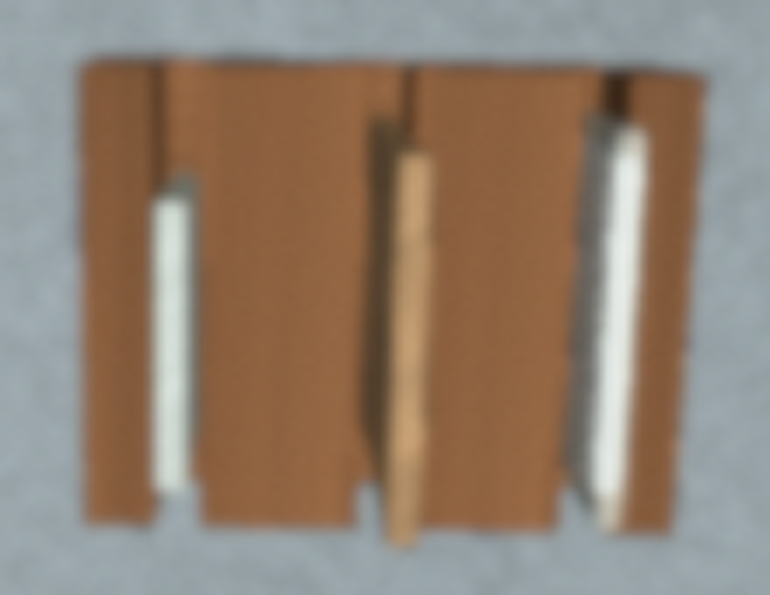

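```bash
python3 - <<'E'
from h import *
o={'tcp_pos':[499.43,-300.65,339.38],'ee_rot':[179.943,.0163,-75.547]}
P=onz('wrist',[[279.3,116.7],[277.1,172.6]],135,o); d=P[0]-P[1]; c=P.mean(0)
by=np.degrees(np.arctan2(d[1],d[0])); print(P,np.linalg.norm(d),by,c)
yaw=13.6-90
assert abs(np.linalg.norm(d)-70)<4 and abs(by-13.6)<4
goto([c[0],c[1],175],[180,0,yaw]); grip(36,30)
move_l([c[0],c[1],97],speed=150)
print(get_obs()['wrist_force'])
grip(0,40); ob=get_obs(); print('w',ob['grip_width'],ob['wrist_force'],ob['tcp_pos'])
move_l([c[0],c[1],215],speed=150)
ob=get_obs(); print('w',ob['grip_width'],ob['wrist_force'],ob['t'])
# over the clamp
goto([590,20,300],[180,0,-100])
ob=get_obs(); print(ob['t'],repr(ob['tcp_pos']),repr(ob['ee_rot']),ob['grip_width'])
save('w2',get_image('wrist'))
for k in ['clamp','block_center','board_center','pad_fixed','pad_sliding','trigger']:
    print(k,[(round(r['score'],2),np.round(r['extent']).tolist()) for r in spot_in(k,'wrist')[:2]])
im=cv2.imread('pics/w2.png'); cv2.imwrite('pics/w2b.png',cv2.resize(im,(800,600),interpolation=cv2.INTER_CUBIC))
E
```

```text
[[ 561.77558181 -309.43437357  135.        ]
 [ 494.33202574 -325.43554588  135.        ]] 69.31573249701296 13.346810265207836 [ 528.05380377 -317.43495973  135.        ]
[0.10389672 0.84317656 0.49883751]
w 5.465833576471737 [-1.06032289  1.67584049  4.30179027] [ 528.99317849 -317.87352576   98.71503071]
w 5.653762912338155 [0.40846625 0.40620563 0.9746333 ] 6.0
7.325 array([589.72424497,  19.22250003, 299.096194  ]) array([ 1.79923654e+02, -4.14015791e-02, -1.00030181e+02]) 5.383597035523521
clamp [(0.9, [258.0, 166.0, 166.0, 131.0])]
block_center [(0.59, [236.0, 118.0, 43.0, 50.0])]
board_center []
pad_fixed [(0.76, [267.0, 116.0, 7.0, 25.0]), (0.47, [260.0, 136.0, 161.0, 66.0])]
pad_sliding [(0.64, [195.0, 118.0, 14.0, 19.0])]
trigger [(0.83, [274.0, 196.0, 7.0, 35.0])]
```

View pics/w2b.png

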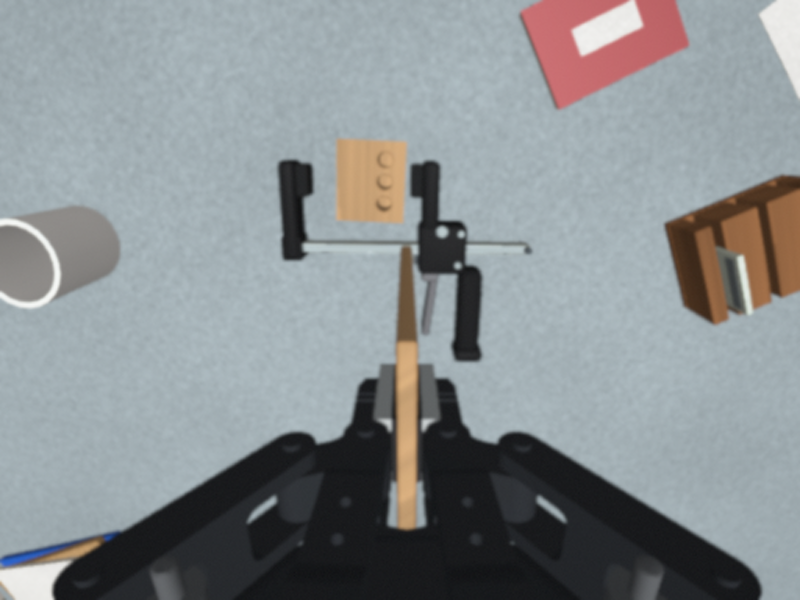

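The board hangs straight in the fingers. The block top in this 800-px picture spans (337,140), (407,141), (404,222), (335,220). The sliding jaw is at columns 280–312, the fixed pad at 412, and the handle at 455–480.

```bash
python3 - <<'E'
from h import *
o={'tcp_pos':[589.72,19.22,299.1],'ee_rot':[179.924,-.0414,-100.03]}
im=cv2.imread('pics/w2.png')
cv2.imwrite('pics/w2c.png',cv2.resize(im[80:236,170:326],(780,780),interpolation=cv2.INTER_CUBIC)[:600])
s=1.5625
P=onz('wrist',np.array([[337,140],[407,141],[404,222],[335,220]])/s,45,o);print(P.round(1),P.mean(0))
for i in range(4):
    d=P[(i+1)%4]-P[i]; print(np.linalg.norm(d).round(1),np.degrees(np.arctan2(d[1],d[0])).round(1))
E
```

```text
[[689.   60.6  45. ]
 [677.6   1.9  45. ]
 [609.7  16.5  45. ]
 [622.3  77.3  45. ]] [649.63373826  39.07579241  45.        ]
59.8 -101.0
69.5 167.8
62.1 78.2
68.7 -14.1
```

View pics/w2c.png

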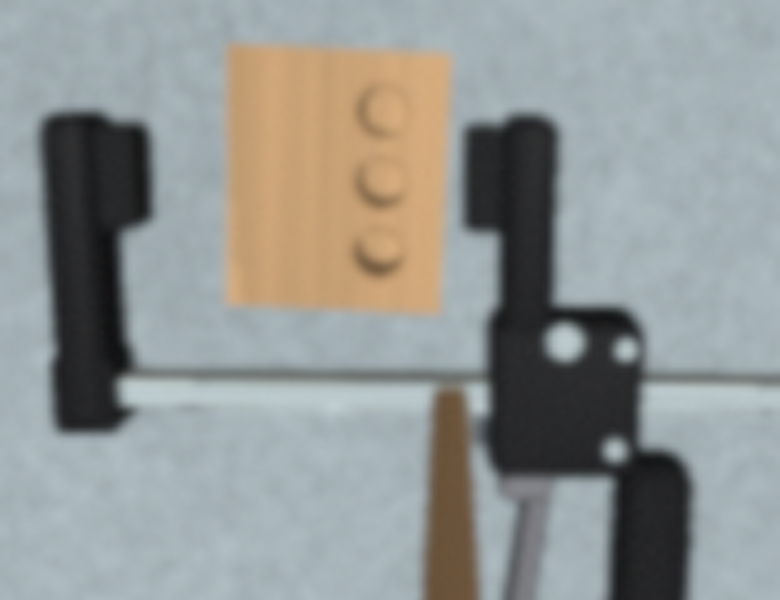

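```bash
cat >> h.py <<'E'
def fit(model,pts):
    m=np.array(model,float);p=np.array(pts)[:,:2]; a=m-m.mean(0);b=p-p.mean(0)
    th=np.arctan2((a[:,0]*b[:,1]-a[:,1]*b[:,0]).sum(),(a*b).sum())
    R=np.array([[np.cos(th),-np.sin(th)],[np.sin(th),np.cos(th)]])
    t=p.mean(0)-R@m.mean(0); return t,np.degrees(th),(p-(m@R.T+t))
E
python3 - <<'E'
from h import *
o={'tcp_pos':[589.72,19.22,299.1],'ee_rot':[179.924,-.0414,-100.03]}
px=lambda a:np.array(a)/5+[170,80]
B=onz('wrist',px([[228,46],[452,54],[440,314],[228,304]]),45,o)
print('block',fit([[35,30],[35,-30],[-35,-30],[-35,30]],B))
pads=onz('wrist',px([[150,125],[150,222],[466,127],[466,226]]),32,o)
h=onz('wrist',px([[490,310],[642,310],[638,474],[490,470]]),36,o)
print('pads',pads.round(1),'housing',h.round(1))
# fixed pad face corners x 78/48,y 30 ; housing corners (24,23)
r=fit([[78,30],[48,30],[24,23],[24,-23],[-24,-23],[-24,23]],np.r_[pads[2:],h]);print('clamp',r)
t,th,_=r;c,s=np.cos(np.radians(th)),np.sin(np.radians(th));R=np.array([[c,-s],[s,c]])
print('in clamp: pads',((pads[:,:2]-t)@R).round(1),'block',((B[:,:2]-t)@R).round(1))
H=onz('wrist',np.array([[455,345],[480,345],[480,275],[456,275]])/1.5625,33,o); print('handle',((H[:,:2]-t)@R).round(1))
E
```

```text
block (array([649.30142775,  38.9541635 ]), np.float64(-12.59138033191302), array([[-0.50239016, -0.01615159],
       [-0.03315786,  0.05238361],
       [ 0.18579906,  0.19541266],
       [ 0.34974896, -0.23164468]]))
pads [[673.4  88.6  32. ]
 [647.3  94.8  32. ]
 [657.1   1.5  32. ]
 [630.2   6.2  32. ]] housing [[606.    3.4  36. ]
 [598.5 -39.6  36. ]
 [550.1 -32.   36. ]
 [559.   11.3  36. ]]
clamp (array([577.75563076, -14.40134408]), np.float64(-9.960016933424908), array([[-2.61936855, -0.10675732],
       [ 0.00697655, -0.63899711],
       [ 0.63599736, -0.6537118 ],
       [ 1.06102471,  1.56415987],
       [-0.007292  ,  0.92667517],
       [ 0.92266194, -1.09136881]]))
in clamp: pads [[ 76.4 118. ]
 [ 49.6 119.6]
 [ 75.4  29.4]
 [ 48.1  29.4]] block [[97.1 93.2]
 [94.8 33.4]
 [25.  36.8]
 [28.  96.3]]
handle [[-100.7  -15.5]
 [-100.8  -41.1]
 [ -26.9  -37.1]
 [ -26.9  -13.9]]
```

```bash
python3 - <<'E'
from h import *
o={'tcp_pos':[589.72,19.22,299.1],'ee_rot':[179.924,-.0414,-100.03]}
px=lambda a:np.array(a)/5+[170,80]
t=np.array([577.8,-14.4]);a=np.radians(-10);R=np.array([[np.cos(a),-np.sin(a)],[np.sin(a),np.cos(a)]])
print('outer',((onz('wrist',px([[45,135],[55,320]]),36,o)[:,:2]-t)@R).round(1),'padface low',((onz('wrist',px([[151,140],[150,210]]),4,o)[:,:2]-t)@R).round(1))
th=np.radians(-12.6);by=np.array([-np.sin(th),np.cos(th)]);bc=np.array([649.3,39.])
p=bc+36*by; yaw=-102.6
goto([*p,150],[180,0,yaw]); move_l([*p,95],speed=120)
f0=get_obs()['wrist_force'];z=91.
print(get_obs()['tcp_pos'],p)
while z>84:
    move_l([*p,z],speed=40); ob=get_obs(); f=ob['wrist_force']-f0
    if f[2]>3: break
    z-=1
print('z',z,f,ob['tcp_pos'],ob['t'])
q=bc+33.5*by
move_l([*q,z+.7],speed=40); ob=get_obs(); print(ob['wrist_force']-f0,ob['tcp_pos'],ob['t'])
save('w3',get_image('wrist')); save('t3',get_image('top'))
im=cv2.imread('pics/w3.png'); cv2.imwrite('pics/w3b.png',cv2.resize(im,(800,600)))
E
```

```text
outer [[ 74.  146.8]
 [ 22.2 148.2]] padface low [[ 71.1 123.6]
 [ 50.4 125.2]]
[657.71425931  73.90201553  95.93307004] [657.15315669  74.13300343]
z 88.0 [-1.58968358  1.7474311   4.21531026] [657.32989052  74.19078252  88.82367584] 10.0083
[-0.73884791  0.081593    3.50175698] [656.80652124  71.63133299  88.8367046 ] 10.2583
```

View pics/w3b.png

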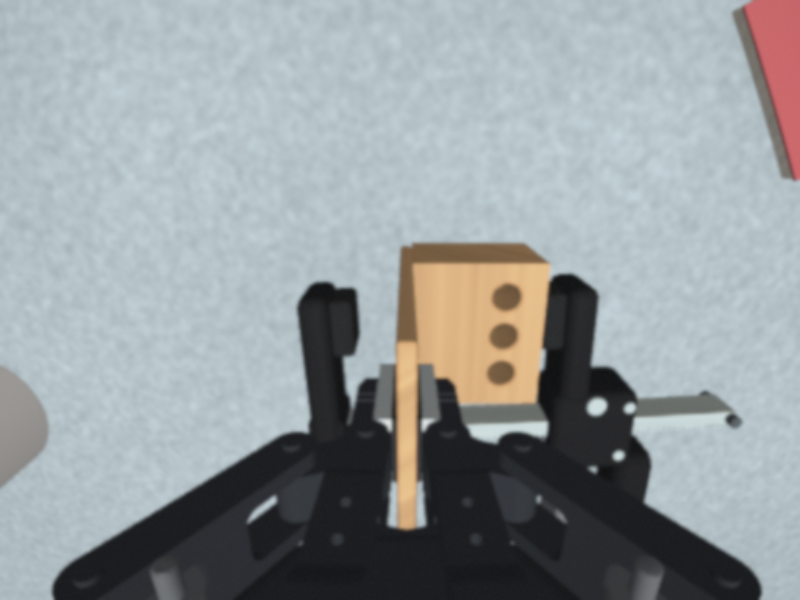

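The board stands parallel and close to the block at (405,250–340), and their +x ends line up. Next I release it, retreat and look over the handle.

```bash
python3 - <<'E'
from h import *
p=get_obs()['tcp_pos']
grip(40); move_l([p[0],p[1],170],speed=150)
goto([500,-13,250],[180,0,-100])
o=get_obs();print(o['t'],repr(o['tcp_pos']),repr(o['ee_rot']))
save('w4',get_image('wrist'));grip(78)
im=cv2.imread('pics/w4.png'); cv2.imwrite('pics/w4b.png',cv2.resize(im,(800,600),interpolation=cv2.INTER_CUBIC))
print(get_obs()['t'])
E
```

```text
12.275 array([500.08339917, -12.80984344, 249.04426414]) array([ 1.79956528e+02,  2.42417390e-02, -1.00018180e+02])
12.7833
```

View pics/w4b.png

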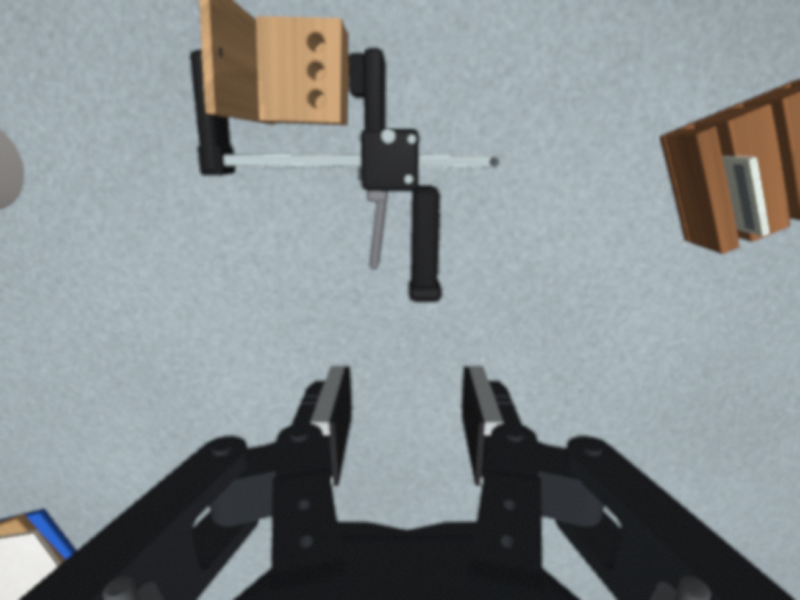

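The board stands alone against the block at (205–255, 0–120). The handle is at columns 412–440, rows 188–300, and the trigger tip is at (375,268).

```bash
python3 - <<'E'
from h import *
o={'tcp_pos':[500.08,-12.81,249.04],'ee_rot':[179.957,.024,-100.018]}
t=np.array([577.8,-14.4]);a=np.radians(-10);R=np.array([[np.cos(a),-np.sin(a)],[np.sin(a),np.cos(a)]])
f=lambda p,z:((onz('wrist',np.array(p)/1.5625,z,o)[:,:2]-t)@R).round(1)
print('housing',f([[362,130],[418,130],[417,190],[361,188]],36).tolist())
print('handle',f([[413,200],[438,200],[438,275],[412,275]],33).tolist())
print('trigger front',f([[377,205],[370,266]],32).tolist(),f([[377,205],[370,266]],4).tolist())
print('outer jaw',f([[192,60],[201,150]],36).tolist())
E
```

```text
housing [[20.3, 20.9], [20.2, -21.7], [-24.8, -21.3], [-23.2, 22.9]]
handle [[-32.9, -18.2], [-32.9, -38.2], [-95.3, -39.6], [-95.3, -17.6]]
trigger front [[-37.0, 10.8], [-87.7, 17.7]] [[-40.3, 12.6], [-95.0, 20.0]]
outer jaw [[72.0, 146.5], [7.2, 147.4]]
```

```bash
cat >> h.py <<'E'
T=np.array([577.8,-14.4]);A=np.radians(-10);CR=np.array([[np.cos(A),-np.sin(A)],[np.sin(A),np.cos(A)]])
HB=-39.
def at(yc,z=6,speed=60,x=-65): move_l([*(T+CR@[x,yc]),z],speed=speed)
def stat(tag):
    o=get_obs(); f=CR.T@o['wrist_force'][:2]; print(tag,round(o['t'],2),'w',round(o['grip_width'],1),'Fxy',f.round(1),'Fz',round(o['wrist_force'][2],1),'tcp_c',(CR.T@(o['tcp_pos'][:2]-T)).round(1),o['tcp_pos'][2].round(1))
def step(w,wprev):
    at(HB+(w+wprev)/4); grip(w); at(HB+w/2)
def squeeze(verbose=False):
    for a,b in ((60,54),(54,48),(48,42),(42,36)):
        step(b,a); 
        if verbose: stat(b)
    grip(33)
def release():
    for a,b in ((36,44),(44,52),(52,62)): step(b,a)
E
python3 - <<'E'
from h import *
goto([*(T+CR@[-65,-10]),80],[180,0,-100]); at(-10,6,speed=120); stat('down')
at(HB+30); grip(60,25); stat('60')
squeeze(True); stat('in')
E
```

```text
down 14.27 w 78.0 Fxy [0.3 0.2] Fz 0.7 tcp_c [-63.8 -10. ] 7.0
60 14.84 w 60.2 Fxy [ 0.1 -0.1] Fz 0.0 tcp_c [-65.  -9.] 6.0
54 15.57 w 54.2 Fxy [-1.1  0.2] Fz 2.2 tcp_c [-65.1 -11.7] 6.0
48 16.31 w 48.0 Fxy [-2.   3.3] Fz 2.0 tcp_c [-65.  -14.6] 6.0
42 17.04 w 42.0 Fxy [-1.9  4.5] Fz 4.2 tcp_c [-64.9 -17.8] 6.2
36 17.77 w 36.2 Fxy [-3.4  5.4] Fz 5.5 tcp_c [-64.6 -20.7] 6.6
in 17.99 w 35.5 Fxy [-2.7  3.4] Fz 6.0 tcp_c [-64.5 -21. ] 6.7
```

```bash
python3 - <<'E'
from h import *
release(); stat('out1'); squeeze(); stat('in2')
release(); stat('out2'); squeeze(); stat('in3')
im=get_image('wrist');save('w5',im);a=get_image('top')
o=get_obs();print(repr(o['tcp_pos']),repr(o['ee_rot']))
A_=cv2.resize(im[0:192,100:356],(400,300)); B_=cv2.resize(a[150:270,185:345],(400,300),interpolation=cv2.INTER_CUBIC)
save('m5',np.vstack([A_,B_])); save('t5',a)
E
```

```text
out1 20.26 w 62.0 Fxy [-0.5 -0. ] Fz 0.3 tcp_c [-64.7  -7.8] 6.2
in2 23.43 w 35.2 Fxy [-0.6  5.1] Fz 4.6 tcp_c [-64.3 -20.9] 6.6
out2 25.69 w 61.9 Fxy [-0.4  0.5] Fz -0.9 tcp_c [-64.7  -7.8] 6.2
in3 28.86 w 35.5 Fxy [-1.2  5.1] Fz 5.4 tcp_c [-64.4 -20.8] 6.6
array([510.79802304, -23.70237385,   6.56821128]) array([-1.79929178e+02, -5.02495647e-03, -9.98882541e+01])
```

View pics/m5.png

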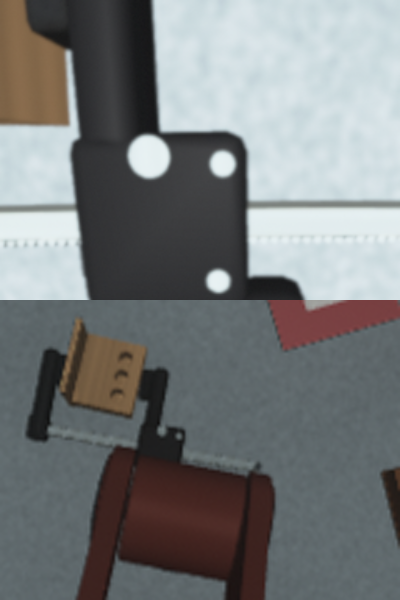

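After three pumps the jaw has come in by about 18 mm, as expected. The board stands against the block with a few millimetres left before the sliding pad reaches it. The fixed pad touches the block.

```bash
python3 - <<'E'
from h import *
release(); squeeze(); stat('in4'); a=get_image('top'); save('t6',a)
c=lambda a:cv2.resize(a[155:215,185:265],(640,480),interpolation=cv2.INTER_CUBIC)
save('m6',c(a))
r=regions_of('clamp','top')[:1];print([x['extent'] for x in r])
E
```

```text
in4 34.39 w 35.5 Fxy [-1.2  5. ] Fz 5.3 tcp_c [-64.4 -20.7] 6.6
[[242.5, 195.4, 90.4, 47.0]]
```

View pics/m6.png

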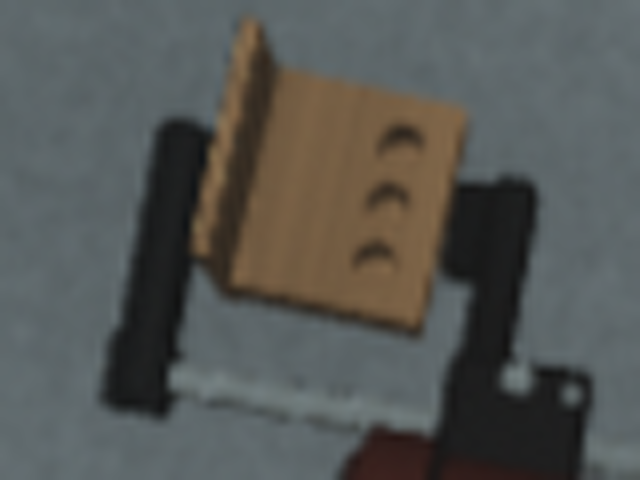

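After the fourth pump the pads are about at contact: the board leans on nothing visible and sits flush to the block, with the sliding jaw right behind it at (200,200). I'll do the fifth pump and measure the opening.

```bash
python3 - <<'E'
from h import *
release(); stat('out4'); squeeze(True); stat('in5'); a=get_image('top'); save('t7',a)
c=lambda a:cv2.resize(a[155:215,185:265],(640,480),interpolation=cv2.INTER_CUBIC)
save('m7',c(a))
E
```

```text
out4 36.76 w 61.7 Fxy [ 0.7 -0.1] Fz 0.4 tcp_c [-64.7  -7.8] 6.2
54 37.51 w 53.7 Fxy [-0.5  1.4] Fz 2.3 tcp_c [-65. -12.] 6.0
48 38.24 w 48.2 Fxy [-1.5  4.9] Fz 3.3 tcp_c [-65.  -14.7] 6.1
42 38.98 w 42.1 Fxy [-1.2  7. ] Fz 4.1 tcp_c [-64.7 -17.2] 6.3
36 39.71 w 36.7 Fxy [-3.   4.2] Fz 8.7 tcp_c [-64.5 -21. ] 6.9
in5 39.92 w 35.7 Fxy [-2.2  3.5] Fz 9.9 tcp_c [-64.4 -21.2] 7.0
```

View pics/m7.png

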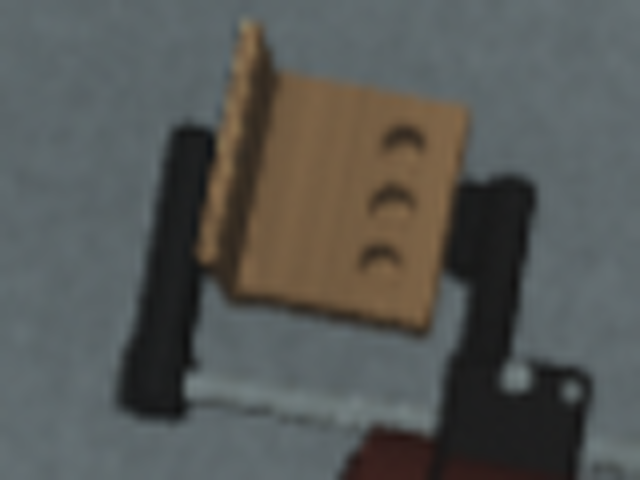

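The jaw moved about 5–6 mm further, from (105,405) to (121,405), and the block shifted slightly toward the fixed pad. To judge how far the pads are pressed in, I'll compare close wrist views of the fixed pad from before and now.

```bash
python3 - <<'E'
from h import *
im=get_image('wrist');save('w7',im); o=get_obs();print(o['t'],repr(o['tcp_pos']),o['grip_width'])
w5=cv2.imread('pics/w5.png')[:,:,::-1]
f=lambda a:cv2.resize(a[0:100,0:260],(780,300),interpolation=cv2.INTER_CUBIC)
save('m8',np.vstack([f(w5),f(im)]))
# relative displacements t6->t7 in top image via template matching
g=lambda n:cv2.imread(f'pics/{n}.png',0)
def sh(a,b,r):
    x,y,w,h=r
    a=np.float32(g(a));b=np.float32(g(b)); t=cv2.resize(a[y:y+h,x:x+w],None,fx=8,fy=8,interpolation=cv2.INTER_CUBIC)
    s=cv2.resize(b[y-6:y+h+6,x-6:x+w+6],None,fx=8,fy=8,interpolation=cv2.INTER_CUBIC)
    m=cv2.matchTemplate(s,t,cv2.TM_CCOEFF_NORMED);_,v,_,p=cv2.minMaxLoc(m); return (p[0]-48)/8,(p[1]-48)/8,round(v,3)
for a,b in (('t5','t6'),('t6','t7')):
    print(a,b,'block',sh(a,b,(222,164,21,30)),'jaw low',sh(a,b,(195,190,14,20)),'housing',sh(a,b,(238,198,24,12)))
E
```

```text
40.025 array([510.63930517, -24.0617297 ,   7.0049178 ]) 36.0308905671681
t5 t6 block (-0.125, -0.125, 0.992) jaw low (2.25, 0.375, 0.991) housing (-0.125, -0.125, 0.995)
t6 t7 block (0.375, 0.125, 0.98) jaw low (1.875, 0.75, 0.991) housing (-0.125, -0.25, 0.994)
```

View pics/m8.png

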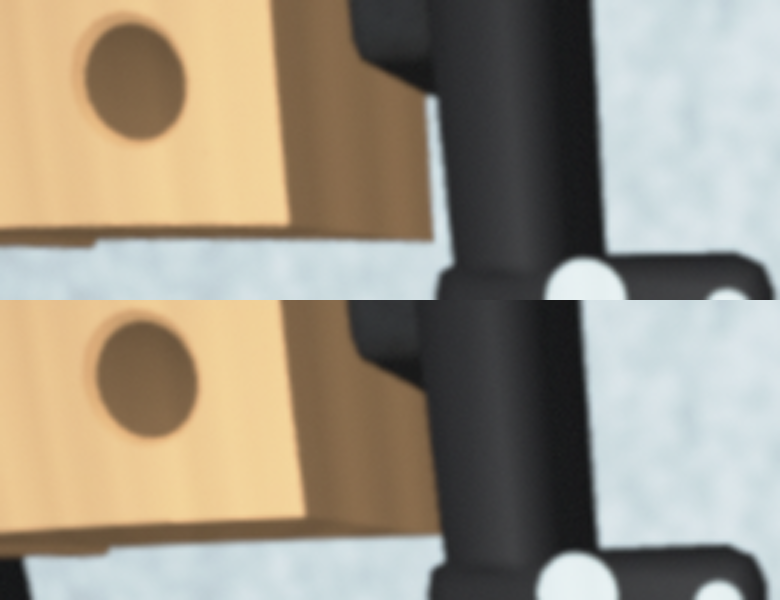

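The fixed pad now bears on the block. Between the two views the block closed on the fixed jaw by a few millimetres, with its near top corner going from (290,225) to (303,217). I'll put numbers on it.

```bash
python3 - <<'E'
from h import *
C={'w5':([510.80,-23.70,6.57],[(290,225),(433,240)],[(440,268),(772,290)],[(441,130),(452,240)],[(586,292),(728,302)]),
   'w7':([510.64,-24.06,7.00],[(303,217),(441,234)],[(431,266),(765,290)],[(427,110),(441,240)],[(577,287),(719,295)])}
for n,(tp,b,h,j,bolt) in C.items():
    o={'tcp_pos':tp,'ee_rot':[-179.93,0,-99.89]}
    f=lambda p,z:((onz('wrist',np.array([p])/3,z,o)[0,:2]-T)@CR).round(1)
    print(n,'block top',f(b[0],45),'block bottom',f(b[1],0),'hous',f(h[0],36),'jaw',f(j[0],36),f(j[1],36),'bolts',f(bolt[0],36),f(bolt[1],36))
# opening from top pictures: sliding-jaw outer edge vs bolts, all at z=36
f=lambda p:((onz('top',p,36)[:,:2]-T)@CR).round(1)
print('t7 outer jaw',f(np.array([[121,395],[172,135]])/8+[185,155]).tolist(),'bolts',f(np.array([[518,377],[573,394]])/8+[185,155]).tolist())
print('t0 outer jaw',f(np.array([[50,215],[88,60]])/5.217+[180,160]).tolist(),'bolts',f(np.array([[368,223],[403,234]])/5.217+[180,160]).tolist())
E
```

```text
w5 block top [26.1 36.7] block bottom [26.5 37. ] hous [21.  22.5] jaw [37.4 20.7] [24.4 20.6] bolts [17.8  3.7] [ 16.5 -14.5]
w7 block top [26.9 34.8] block bottom [27.3 35.3] hous [21.2 23.4] jaw [39.7 22. ] [24.4 21.8] bolts [18.4  4.6] [ 17.3 -13.7]
t7 outer jaw [[-9.4, 122.6], [74.0, 123.0]] bolts [[19.1, 2.0], [17.0, -15.9]]
t0 outer jaw [[-6.5, 149.9], [70.5, 147.0]] bolts [[17.9, -0.3], [15.8, -17.7]]
```

```bash
python3 - <<'E'
from h import *
o2={'tcp_pos':[589.72,19.22,299.1],'ee_rot':[179.924,-.0414,-100.03]}
f2=lambda p,z:((onz('wrist',np.array(p)/5+[170,80],z,o2)[:,:2]-T)@CR).round(1).tolist()
print('w2 bolts',f2([[565,342],[626,350],[614,450]],36),'jaw L',f2([[505,200],[503,300]],36))
for n,tp,pad in (('w5',[510.80,-23.70,6.57],[(362,50),(378,62)]),('w7',[510.64,-24.06,7.00],[(360,50),(372,58)])):
    o={'tcp_pos':tp,'ee_rot':[-179.93,0,-99.89]}
    for z in(32,4): print(n,'pad corner z',z,((onz('wrist',np.array(pad)/3,z,o)[:,:2]-T)@CR).round(1).tolist())
ft=lambda p,z:((onz('top',np.array(p)/8+[185,155],z)[:,:2]-T)@CR).round(1).tolist()
print('t6 block R edge',ft([[467,107],[418,332]],45),'pad face',ft([[452,190],[443,270]],32),'board top',ft([[250,18],[200,258]],125))
print('t7 block R edge',ft([[469,107],[430,332]],45),'pad face',ft([[455,190],[446,270]],32),'board top',ft([[250,20],[205,262]],125))
# edge profile of block/pad/jaw in wrist images along several rows
for n in('w5','w7'):
    g=cv2.imread(f'pics/{n}.png')[:,:,2].astype(int)
    for r in(4,10,15): print(n,r,g[r,80:150].tolist())
E
```

```text
w2 bolts [[15.4, 0.7], [13.1, -17.1], [-16.8, -14.7]] jaw L [[55.7, 18.5], [27.6, 18.8]]
w5 pad corner z 32 [[47.8, 31.5], [46.3, 29.6]]
w5 pad corner z 4 [[54.9, 44.0], [53.0, 41.6]]
w7 pad corner z 32 [[47.8, 31.6], [46.9, 30.1]]
w7 pad corner z 4 [[54.9, 44.1], [53.7, 42.3]]
t6 block R edge [[98.6, 33.2], [26.3, 35.0]] pad face [[73.9, 33.4], [48.3, 31.4]] board top [[98.5, 96.5], [28.0, 97.0]]
t7 block R edge [[98.7, 32.6], [27.0, 31.4]] pad face [[74.1, 32.4], [48.5, 30.5]] board top [[97.9, 96.3], [27.1, 95.4]]
w5 4 [240, 239, 240, 240, 240, 240, 241, 241, 239, 226, 182, 140, 126, 125, 124, 123, 123, 122, 122, 122, 124, 125, 126, 128, 130, 131, 133, 134, 134, 135, 135, 134, 133, 132, 130, 117, 87, 58, 49, 48, 50, 52, 52, 52, 52, 51, 51, 49, 50, 48, 49, 51, 51, 51, 52, 51, 50, 50, 50, 48, 49, 46, 42, 41, 39, 39, 40, 42, 44, 45]
w5 10 [240, 240, 240, 240, 241, 241, 241, 241, 240, 233, 206, 158, 131, 126, 125, 123, 123, 123, 122, 122, 123, 125, 126, 128, 130, 131, 132, 133, 134, 134, 134, 135, 134, 134, 132, 125, 108, 77, 52, 47, 46, 48, 50, 48, 50, 50, 49, 49, 50, 50, 51, 51, 50,
[... 663 characters left out ...]
 47, 44, 40, 40, 39, 40, 42, 44, 44, 46, 46, 46, 48]
w7 10 [240, 240, 240, 240, 240, 240, 240, 240, 241, 241, 241, 241, 240, 228, 187, 144, 128, 126, 124, 124, 124, 124, 123, 123, 125, 126, 128, 130, 131, 132, 134, 135, 137, 135, 133, 123, 99, 68, 50, 47, 48, 49, 49, 50, 50, 50, 50, 50, 49, 50, 50, 50, 50, 50, 51, 50, 50, 50, 46, 41, 39, 40, 41, 41, 43, 44, 46, 46, 47, 48]
w7 15 [239, 240, 240, 240, 241, 240, 241, 241, 240, 241, 241, 242, 241, 237, 219, 169, 135, 126, 126, 125, 124, 124, 124, 124, 125, 126, 128, 130, 131, 132, 133, 135, 136, 136, 136, 134, 129, 114, 85, 58, 46, 45, 45, 47, 47, 46, 46, 45, 46, 43, 43, 44, 43, 45, 45, 45, 45, 45, 44, 41, 38, 38, 38, 43, 42, 43, 44, 45, 46, 48]
```

```bash
python3 - <<'E'
from h import *
grip(31,32); stat('hold'); wait(0.5); stat('hold2'); sign_off()
E
```

```text
hold 40.24 w 35.7 Fxy [-3.2  2.8] Fz 9.6 tcp_c [-64.5 -21.3] 7.1
hold2 40.74 w 35.1 Fxy [-2.9  3.3] Fz 9.4 tcp_c [-64.5 -21.3] 7.1
the job is handed in; nothing more can be done
```

I drew the board straight up out of the stand's middle slot and stood it against the block's free side. Five full pumps of the trigger closed the clamp, and I signed off at about 41 s with the trigger still held in. No verdict was reported.

**Last checks**
- **Trigger:** the fingers read 35–36 mm over handle and trigger, which is its firm stop. They were gripping at 32 N.
- **Board:** in the last top view it stood upright and flush with the block. It was parallel to it within about 1–2° and in line within a few millimetres. The fingers were at the handle, well clear of board and block.
- **Pad pressure:** the pictures show the fixed pad pressed in by about 1.4 mm. That means about 9 N per pad, against the 5–30 N allowed, and about 3 mm of total press-in.

**What disagreed**
- **Opening at the start:** my estimates of the clamp's starting opening ranged from 90 to 94 mm. That leaves the final press-in anywhere from 2 to 6 mm, or roughly 5 to 18 N. I trusted the pad measurement and did not risk a sixth pump.
- **Block corner:** one close-up reading put the block's near corner about 4–5 mm off the fixed pad's plane. The top view and the visibly pressed pad contradict it, so I treated it as camera error.

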